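# Loosen the grater clamp by two turns of its knurled wheel

### The arm

A 6-joint arm with a two-finger parallel gripper is mounted at the origin on the work surface. World frame = base frame: x ahead of the robot, y to its left, z up, the work surface at z = 0. Lengths are in m, angles in rad, forces in N, time in s.
With the tool pointing down it reaches from about 0.225 to 0.875 m from the base axis. Payload 3.4 kg.
Tool frame: the origin (TCP) lies between the finger pads; the fingertips stand 14 mm ahead of it and the grasp point (between the pads) lies 5 mm behind it; z points along the fingers, y is the direction in which the jaws open and shut (so a half turn about z gives the same grasp; the last joint's range is limited). The gripper opens to 85 mm and grips with 20 to 120 N. Pads are 22 mm wide; open, the fingers measure 114 mm over their backs; the gripper's body (76 mm by 85 mm) begins 54 mm behind the grasp point. The pads swing forward as they close: fully open they stand 13 mm farther back than shut.
Start: joints at [1.086, 0.276, 1.505, -0, 1.361, -0.121], TCP at [0.205, 0.537, 0.245] pointing down, gripper open.
Joint ranges: [-2.89, 2.89], [-0.75, 2.08], [0.22, 2.7], [-1.18, 4.32], [0.11, 2.71], [-2.7, 2.7]. Speed limits (rad/s): [2.57, 2.57, 3.14, 3.14, 3.14, 3.14].

### API

Orientations are given as a unit quaternion [w, x, y, z].
In Python, from rig import manip, get_image, job gives the robot as it stands. The module is installed in compiled form; this text tells all that it offers.
- The arm moves only by the tool step_arm, never from a script. Its argument "moves" is one flat list of numbers, 5 for each row, row after row: the shift along the tool's x, y, z as a fraction of full scale, then the turn about the tool's z as a fraction of full scale, then the gripper's target within -1 to 1 (shut at 1, half-way at 0, fully open at -1). In form: [dx, dy, dz, twist, hand, dx, dy, dz, twist, hand, ...]. A call has 1 to 5 rows; each row is the pose to reach, as a shift and turn from the pose commanded when the call began, along the tool's axes at that moment, turning the shorter way round; what a row does not reach only later rows make up. Full scale, the value 1, is 500 mm for a shift and pi rad for a turn. A row lasts 1/10 s, in which the tool goes at most 50 mm and 8.59 degrees, less where a joint would pass 70% of its speed; a pose out of reach is approached as far as the arm can. A call with a number of a shift or a turn outside -1 to 1 is refused whole. A call with a gripper value outside its range is refused whole. The fingers move at their own pace and stop on an object; "force" is the grip in N (left out, the last holds). Time passes only in rows, so rows that repeat a pose let the fingers close. It gives the time, the measured TCP pose, the force and the opening at its end, in the units of the state.
- manip.get_state(): the state, without advancing time (a new reading comes with each control period).
- get_image(name): name is "scene" or "top" or "wrist"; returns a dict with "frame" (420x560x3 uint8, blue, green, red), "fx", "fy", "cx", "cy" (pixels), "k1" (the pictures are not rectified: a ray, as slopes to the right and down, at radius r is drawn at 1 + k1 r^2 times it, then the intrinsics apply), "rvec" (rotation vector, rad) and "tvec" (3), from world to camera coordinates, as OpenCV has them; the wrist camera has in their place "T_tool_cam" (4x4, takes a point from camera to tool coordinates, whose origin is the TCP and whose axes are the flange's). Camera axes: x right, y down, z forward; pixel columns grow to the right and rows downward; lengths in m; the calibration is good to about 2 mm. A picture is of the moment at which its call begins: read the wrist's pose just before it. There is no depth.
- job.sign_off(): hands the job in, once; it reports no verdict.
The state is a dict: "clock": time; "qpos": joint angles; "qd": joint speeds; "effort": joint torques, N m; "position": TCP position; "ee_rot": TCP orientation; "contact_force": force on the tool from outside, world axes, zero at the start; "moment": the same for the moment, N m; "width": finger opening in m.
Only numpy, scipy, OpenCV 4.12 (cv2) and the standard library are available. Lean on these libraries where they do the work, as an engineer would, in place of code of your own. Each camera call takes 0.05 s, during which the arm holds its last target. There are 200 camera calls.

### The job

Two bench clamps each hold a conical grater; free the tall one. With a fingertip, without gripping it, stroke lightly over the top of the knurled wheel of the tall grater's clamp, again and again, until it has been loosened by two full turns (to within a quarter turn) and its pad has backed off. Pick nothing up, leave both graters standing where they are, and do not disturb the other clamp's wheel or anything else on the bench.

Things in the scene. Friction and masses are not known exactly. Their poses are not given: they have to be found in the camera images.
- clamp_tall: Bench clamp of the tall grater (the one to be loosened): dark steel plate fixed to the bench, 100 (x) x 280 (y) x 12 mm; origin under its centre, z up. Level screw spindle along its y axis, 52 mm above the bench at x = 0: knurled wheel at y = -85 mm, grater at y = +90 mm. Grey yoke cheeks flank the wheel: 30 mm in x, 10 mm thick, 15 mm either side of its middle, tops 64 mm above the bench.
- axle_tall (a point): Centre of the tall grater's knurled wheel, on its axis: bare aluminium disc, 52 mm diameter over its 24 ribs (1.5 mm proud), 14 mm thick, axis along the clamp's y, centre 52 mm and top 78 mm above the bench. A dark notch across its rim, with a dark hole beside it in each face, stands at the top when tight and helps to count turns. It must not be squeezed or pressed over 38 N.
- wheel_tall (a joint): Turn of the tall grater's wheel, rad: 0 is tight (a stop; it starts there), 6.283 per full turn, growing as it loosens, to 22. Right-hand screw: to loosen, the TOP of the rim moves towards the clamp's -x (anticlockwise seen from the wheel's end, looking along +y). It stays where it is left; 1 to 2 N at the rim turns it, and a fingertip pressing 1 to 3 mm into the path of the ribs drives it.
- pad_tall (a point): Centre of the black clamping pad's face (36 mm wide, 44 mm high) at the grater end of the tall grater's spindle, on the clamp's y axis. It backs away from the grater (clamp -y) 5 mm for each full turn of loosening; the spindle's free end behind the wheel comes out by as much.
- grater_tall_mid (a point): The tall conical steel grater, standing loose on the clamp's plate: 200 mm tall plus a 15 mm tip knob, black foot ring 90 mm in diameter and 12 mm high. The point is on its axis, 100 mm above its underside.
- clamp_short: Bench clamp of the short grater (to be left as it is): dark steel plate fixed to the bench, 100 (x) x 280 (y) x 12 mm; origin under its centre, z up. Level screw spindle along its y axis, 52 mm above the bench at x = 0: knurled wheel at y = -85 mm, grater at y = +90 mm. Grey yoke cheeks flank the wheel: 30 mm in x, 10 mm thick, 15 mm either side of its middle, tops 64 mm above the bench.
- axle_short (a point): Centre of the short grater's knurled wheel, on its axis: bare aluminium disc, 52 mm diameter over its 24 ribs (1.5 mm proud), 14 mm thick, axis along the clamp's y, centre 52 mm and top 78 mm above the bench. A dark notch across its rim, with a dark hole beside it in each face, stands at the top when tight and helps to count turns. It must not be squeezed or pressed over 38 N.
- wheel_short (a joint): Turn of the short grater's wheel, rad: 0 is tight (a stop; it starts there), 6.283 per full turn, growing as it loosens, to 22. Right-hand screw: to loosen, the TOP of the rim moves towards the clamp's -x (anticlockwise seen from the wheel's end, looking along +y). It stays where it is left; 1 to 2 N at the rim turns it, and a fingertip pressing 1 to 3 mm into the path of the ribs drives it.
- pad_short (a point): Centre of the black clamping pad's face (36 mm wide, 44 mm high) at the grater end of the short grater's spindle, on the clamp's y axis. It backs away from the grater (clamp -y) 5 mm for each full turn of loosening; the spindle's free end behind the wheel comes out by as much.
- grater_short_mid (a point): The short conical steel grater, standing loose on the clamp's plate: 110 mm tall plus a 15 mm tip knob, black foot ring 76 mm in diameter and 12 mm high. The point is on its axis, 55 mm above its underside.
- spare_ring: Loose black plastic foot ring, 80 mm across, 9 mm high, lying on the bench on the robot's side of the tall grater's clamp; origin under its centre. Leave alone.
- spare_ring2: Loose black plastic ring, 68 mm across, 9 mm high, lying on the bench beyond the short grater's clamp; origin under its centre. Leave alone.
- driver_grip (a point): Grip of a screwdriver 160 mm long lying on the bench beyond the tall grater's clamp. Leave alone.
- tape: Cardboard tape core, 90 mm across, 22 mm high, near the far edge; origin under its centre. Leave alone.
- tub: White plastic bowl, 110 mm across, 50 mm high, near the far edge; origin under its centre. Leave alone.
- mug: White mug, 76 mm across, 90 mm high, near the far edge; origin under its centre. Leave alone.
- grater_done: Finished grater 170 mm tall plus a 15 mm tip knob, foot 90 mm across, standing near the far edge, not in a clamp; origin under its centre. Leave alone.
Things that resemble listed ones, but are neither listed nor needed, are in the scene too. What is shaped like the part that bears grater_tall_mid but purple is not meant.

How it is judged:
By the outcome, as a careful person would: the job done as asked, in the order asked, and still so for the second after the job is handed in, with the robot touching nothing.
It also fails if it takes over 72 s, if anything falls off the work surface, if the arm or the gripper's body presses on something with over 40 N, if the wrist force passes 120 N, or if a joint passes its speed limit or range.

## Working session

There is one attempt and no reset: what is moved stays moved. The work goes in short steps, Python scripts to look and compute and a tool call to move; the robot and the scene stay as the last step left them, time stands still between calls to the robot, and variables do not carry over. Pictures are saved under pics/ and viewed, about 8 in all and at most 12, crops included, and the job is handed in when it is done.

Besides the shell and the picture viewer there is one more tool, called after "Call:" in YAML: its name, and indented under it one key for each argument. step_arm: Moves the arm, as the interface text tells. Its arguments: {"type":"object","properties":{"moves":{"type":"array","items":{"type":"number","minimum":-1,"maximum":1}},"force":{"type":"number"}},"required":["moves"]}

```bash
mkdir -p pics; cat > h.py <<'E'
import numpy as np, cv2
from rig import manip, get_image, job
from scipy.spatial.transform import Rotation as R
def snap(name, fn=None):
    s=manip.get_state(); d=get_image(name)
    if fn: cv2.imwrite('pics/'+fn,d['frame'])
    return s,d
def campose(s,d):
    if 'rvec' in d:
        M=cv2.Rodrigues(np.array(d['rvec'],float))[0]; t=np.array(d['tvec'],float).ravel(); return M.T,-M.T@t
    q=s['ee_rot']; W=np.eye(4); W[:3,:3]=R.from_quat([q[1],q[2],q[3],q[0]]).as_matrix(); W[:3,3]=s['position']
    T=W@np.array(d['T_tool_cam']); return T[:3,:3],T[:3,3]
def KD(d): return np.array([[d['fx'],0,d['cx']],[0,d['fy'],d['cy']],[0,0,1.]]),np.array([d['k1'],0,0,0.])
def px2z(s,d,px,z):
    K,D=KD(d);Rm,c=campose(s,d)
    u=cv2.undistortPoints(np.array(px,float).reshape(-1,1,2),K,D).reshape(-1,2)
    r=np.c_[u,np.ones(len(u))]@Rm.T
    z=np.broadcast_to(z,len(u)); return c+r*((z-c[2])/r[:,2])[:,None]
def proj(s,d,P):
    K,D=KD(d);Rm,c=campose(s,d)
    return cv2.projectPoints(np.array(P,float).reshape(-1,3),cv2.Rodrigues(Rm.T)[0],-Rm.T@c,K,D)[0].reshape(-1,2)
E
python3 - <<'E'
from h import *
import pickle
a=snap('top','top1.png'); b=snap('scene','scene1.png')
pickle.dump((a,b),open('v.pkl','wb'))
for s,d in(a,b): print(campose(s,d)[1], d['fx'],d['k1'])
print(manip.get_state())
E
```

```text
[0.47494867 0.04916337 1.21312132] 424.4871243345391 0.004827544876810017
[ 0.96116442 -0.24236414  0.83512416] 389.43002860659755 0.020572326715414806
{'clock': 0.1, 'qpos': array([ 1.08601540e+00,  2.76534108e-01,  1.50602287e+00, -3.14770934e-06,
        1.36072304e+00, -1.21015818e-01]), 'qd': array([-0.00068703, -0.00303345, -0.00394649,  0.00097924, -0.00127931,
       -0.00126025]), 'effort': array([ 4.73245200e-04, -4.17698550e+01, -2.46404886e+01, -2.85800688e-04,
        5.77459519e-03,  6.54108362e-06]), 'position': array([0.20437944, 0.5369557 , 0.24451836]), 'ee_rot': array([-2.50190330e-04,  1.80881006e-01,  9.83504626e-01, -8.05730452e-04]), 'contact_force': array([ 0.22550183,  0.88911171, -0.04666924]), 'moment': array([ 0.00710523, -0.0358334 ,  0.01825143]), 'width': 0.08532915095952187}
```

View pics/top1.png

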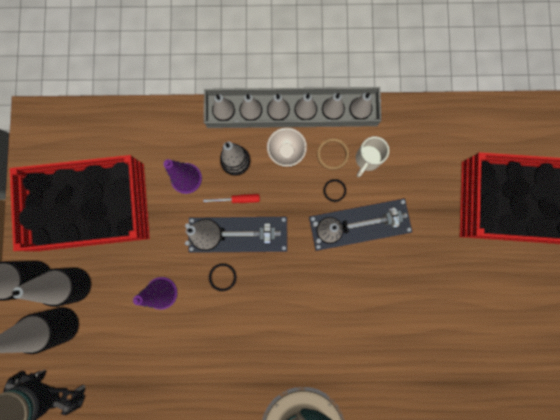

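View pics/scene1.png

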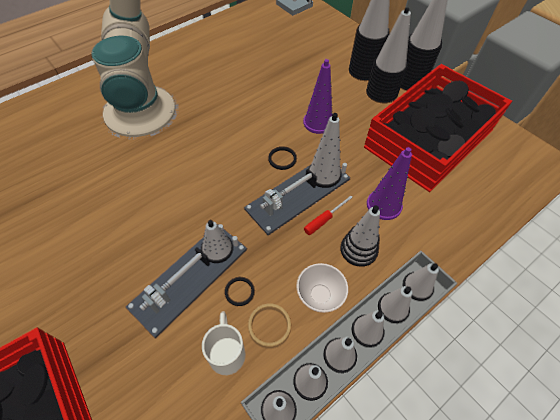

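The top view shows the tall clamp's plate at columns 186–288 and rows 217–252, with its wheel near (267,233) and its grater at (205,233). So clamp +y points roughly along world +y, and loosening strokes go along about -x. The scene view agrees: the tall grater's clamp is the one nearer the robot's left. Next I'll fit the plate's pose.

```bash
python3 - <<'E'
from h import *
import pickle
from scipy.optimize import minimize
a,b=pickle.load(open('v.pkl','rb'))
s,d=a; f=d['frame'].astype(float)
def gray(p):
    return cv2.remap(d['frame'],p[:,0].astype(np.float32)[None],p[:,1].astype(np.float32)[None],cv2.INTER_LINEAR)[0].astype(float)
for nm,c0 in(('tall',(236,235)),('short',(360,225))):
    p0=px2z(s,d,[c0],.012)[0]
    # redness (R-B) contrast: wood vs steel; inside vs outside rim
    t=np.linspace(-1,1,60)
    def rim(hx,hy): return np.r_[np.c_[np.full(60,hx),t*hy],np.c_[np.full(60,-hx),t*hy],np.c_[t*hx,np.full(60,-hy)]]
    def cost(v):
        c,sn=np.cos(v[2]),np.sin(v[2]); Rm=np.array([[c,-sn],[sn,c]])
        o=0
        for e,sg in((-.005,1),(.005,-1)):
            P=rim(.05+e,.14+e)@Rm.T+v[:2]; g=gray(proj(s,d,np.c_[P,np.full(len(P),.012)])); o+=sg*np.clip(g[:,2]-g[:,0],0,60).mean()
        return o
    best=min((minimize(cost,[p0[0]+i,p0[1]+j,y],method='Nelder-Mead',options=dict(initial_simplex=np.array([p0[0]+i,p0[1]+j,y])+np.array([[0,0,0],[.01,0,0],[0,.01,0],[0,0,.06]]))) for i in(-.01,0,.01) for j in(-.01,0,.01) for y in(-.03,.15)),key=lambda r:r.fun)
    v=best.x; c,sn=np.cos(v[2]),np.sin(v[2]); Y=np.array([-sn,c])
    print(nm,v.round(4),best.fun,'axle',v[:2]-.085*Y,'grater',v[:2]+.09*Y, proj(s,d,[[*(v[:2]-.085*Y),.07]]))
E
```

```text
tall [0.5352 0.1765 0.007 ] -59.772222222222226 axle [0.53575586 0.09153618] grater [0.53452646 0.26653187] [[266.85391518 232.34308354]]
short [ 0.5606 -0.1705  0.1744] -59.84444444444445 axle [ 0.57533827 -0.25424948] grater [ 0.54496986 -0.0819046 ] [[394.79953792 216.41047587]]
```

Call:
step_arm:
  moves: [0,0,-0.1,0,1,0,0,-0.2,0,1,-0.077,-0.046,-0.2,0,1,-0.155,-0.092,-0.2,0,1,-0.232,-0.137,-0.2,0,1]
  force: 20

```text
clock: 0.6
position: [0.2891, 0.431, 0.3453]
ee_rot: [0.0, 0.18, 0.984, 0.0]
contact_force: [1.0, 0.6, -0.2]
width: 0.0125
```

Call:
step_arm:
  moves: [-0.077,-0.046,0,0,1,-0.155,-0.092,0,0,1,-0.232,-0.137,0,0,1,-0.31,-0.183,0,0,1,-0.387,-0.229,0,0,1]

```text
clock: 1.1
position: [0.4294, 0.2546, 0.345]
ee_rot: [-0.0, 0.181, 0.984, -0.0]
contact_force: [0.6, -0.7, -0.7]
width: -0.0003
```

Call:
step_arm:
  moves: [-0.08,-0.045,0,-0.03,1,-0.16,-0.09,0,-0.06,1,-0.24,-0.135,0,-0.09,1,-0.32,-0.18,0,-0.118,1,-0.368,-0.208,0,-0.118,1]

```text
clock: 1.6
position: [0.5654, 0.0906, 0.3444]
ee_rot: [-0.0, -0.003, 1.0, -0.0]
contact_force: [-0.2, 1.5, -0.4]
width: -0.0002
```

Call:
step_arm:
  moves: [0,0,0.09,0,1,0,0,0.18,0,1,0,0,0.26,0,1,0,0,0.26,0,1]

```text
clock: 2.0
position: [0.5592, 0.0931, 0.2091]
ee_rot: [-0.007, -0.003, 1.0, -0.0]
contact_force: [-0.7, -0.6, -0.2]
width: -0.0002
```

```bash
python3 - <<'E'
from h import *
s,d=snap('wrist','w1.png'); print(s['position'],s['ee_rot'],s['contact_force'],campose(s,d)[1])
print(proj(s,d,[[.5358,.0915,.078],[.535,.1765,.012]]))
E
```

```text
[0.55918357 0.09311896 0.20914694] [-7.03647480e-03 -3.22334065e-03  9.99970016e-01 -2.53658852e-04] [-0.71321199 -0.55776562 -0.21533232] [0.48927153 0.09357743 0.33892902]
[[275.36000433 171.24244663]
 [367.75429801 158.57265229]]
```

View pics/w1.png

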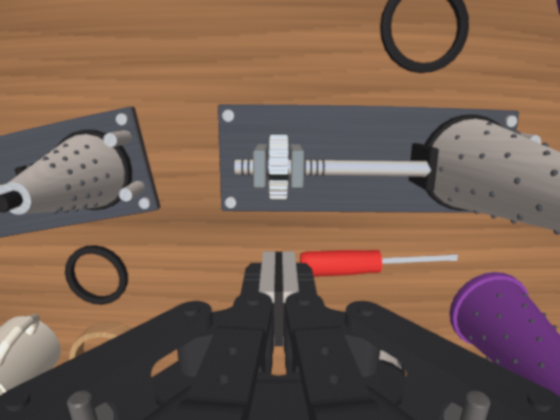

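The wrist view shows the wheel at about (279,167) with the notch at (279,177), the cheeks at columns 260 and 297, and the pad against the tall grater at about (428,168). The arm was still settling, so I'll measure again.

```bash
python3 - <<'E'
from h import *
s,d=snap('wrist','w2.png'); print(s['position'],s['ee_rot'],s['contact_force'])
print(proj(s,d,[[.5358,.0915,.078]]))
f=d['frame'];im=cv2.resize(f[110:230,200:360],None,fx=4,fy=4,interpolation=cv2.INTER_CUBIC);
g=f.min(2)>190; g[:130]=0;g[205:]=0;g[:,:266]=0;g[:,293:]=0
y,x=np.nonzero(g);print(x.min(),x.max(),y.min(),y.max())
cv2.imwrite('pics/c2.png',im)
E
```

```text
[0.56171678 0.09341718 0.21279083] [-3.49895805e-03 -3.39845209e-03  9.99988098e-01 -1.04863133e-04] [0.36205864 0.30784559 0.69178851]
[[274.97468335 165.83024544]]
269 288 131 191
```

View pics/c2.png

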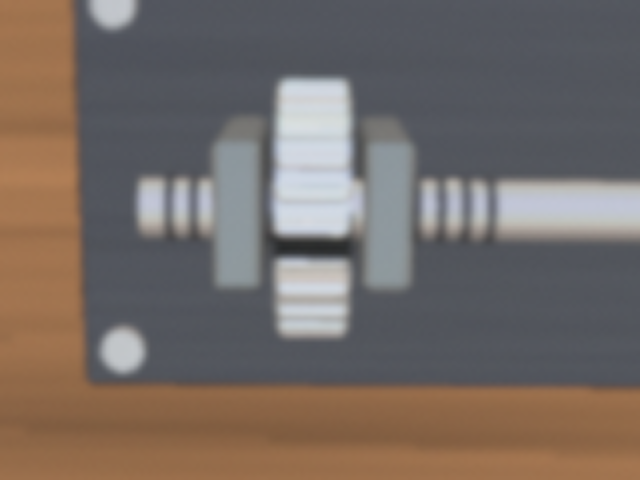

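The crop puts the notch at (278.2,171.5) in the full picture, with the wheel at columns 269–288.

```bash
python3 - <<'E'
from h import *
for i in range(2): s,d=snap('wrist','w3.png')
print(s['position'],s['ee_rot'],s['contact_force'],s['qd'].round(4))
f=d['frame'].astype(float)
p=f[140:200,274:284].mean((1,2)); print(p.round().astype(int))
r=140+np.argmin(p[15:45])+15
q=f[r-14:r-4,255:305].mean((0,2));print(q.round().astype(int))
print(r,px2z(s,d,[[278.2,r]],.078),proj(s,d,[[.5358,.0915,.078]]))
E
```

```text
[0.56496664 0.0937066  0.21708225] [ 1.44043670e-03 -3.54432757e-03  9.99992678e-01  8.83968569e-05] [ 0.31931967 -0.17255967  1.3197344 ] [ 0.0022 -0.0201 -0.0325 -0.0005 -0.0054 -0.001 ]
[217 216 217 216 208 200 210 217 219 219 219 217 209 199 209 217 218 216
 214 216 213 185 123  64  45  45  60 111 165 187 185 191 196 203 213 214
 197 173 173 194 210 202 182 188 200 191 167 125  92  88  88  88  87  88
  88  88  86  86  84  85]
[149 151 151 151 151 151 150 147 139 122  98  94 120 164 197 210 212 212
 212 213 213 213 213 213 212 213 213 213 213 212 209 197 184 181 170 148
 140 145 149 151 151 151 151 151 150 146 136 118 108 132]
165 [[0.54045905 0.09425249 0.078     ]] [[274.60082377 158.88985848]]
```

Call:
step_arm:
  moves: [0,0,0.05,0,1,0,0,0.1,0,1,0,0,0.15,0,1,0,0,0.19,0,1,0,0,0.2,0,1]

```text
clock: 2.7
position: [0.5641, 0.0937, 0.1156]
ee_rot: [0.0, -0.004, 1.0, 0.0]
contact_force: [0.0, -0.2, 0.7]
width: 0.0
```

Call:
step_arm:
  moves: [0,0,0,0,1,0,0,0,0,1,0,0,0,0,1]

```text
clock: 3.0
position: [0.565, 0.0937, 0.1171]
ee_rot: [0.002, -0.004, 1.0, 0.0]
contact_force: [-0.0, -0.3, -0.1]
width: 0.0001
```

Call:
step_arm:
  moves: [0,0,0,0,1,0,0,0,0,1,0,0,0,0,1]

```text
clock: 3.3
position: [0.5638, 0.0936, 0.1156]
ee_rot: [0.0, -0.003, 1.0, 0.0]
contact_force: [-0.2, 0.3, 0.5]
width: -0.0002
```

```bash
python3 - <<'E'
from h import *
s,d=snap('wrist','w4.png')
print(s['position'],s['ee_rot'],s['contact_force'],s['qd'].round(4))
print(proj(s,d,[[.538,.093,.078],[.5358,.0915,.078],[.540,.0943,.078]]))
cv2.imwrite('pics/c4.png',cv2.resize(d['frame'][100:400,130:430],None,fx=2,fy=2))
E
```

```text
[0.56382506 0.09357596 0.11561258] [ 2.83741989e-04 -3.44867292e-03  9.99994012e-01  5.02679353e-05] [-0.2105392   0.28927608  0.50609612] [ 0.0002  0.0032  0.0009  0.0009 -0.0006  0.0007]
[[275.84268823 199.26790015]
 [272.75853765 194.86144407]
 [278.4967022  203.24595306]]
```

View pics/c4.png

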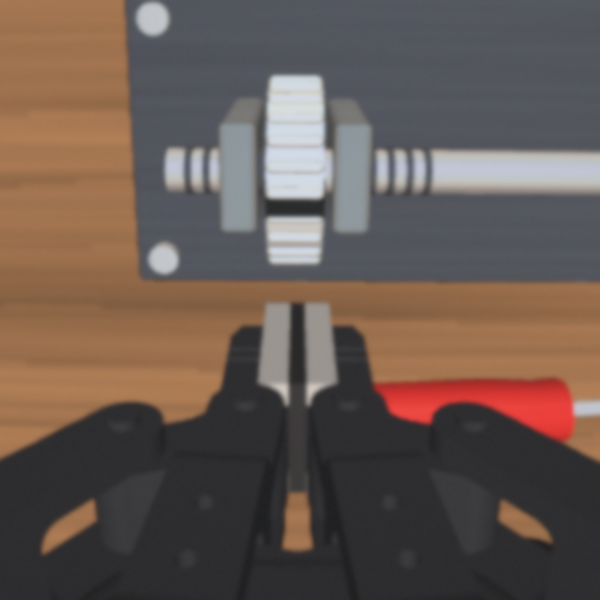

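The crop puts the notch at (277.5,203.5) in the full picture, so the wheel is at about (0.5395, 0.0935) and lined up with the fingers in y. I'll descend just beyond the rim and try a light stroke.

Call:
step_arm:
  moves: [0,0,0.02,0,1,0,0,0.038,0,1,0,0,0.047,0,1,0,0,0.047,0,1,0,0,0.047,0,1]

```text
clock: 3.85
position: [0.5636, 0.0936, 0.0914]
ee_rot: [-0.0, -0.003, 1.0, 0.0]
contact_force: [-0.9, -0.3, -0.5]
width: -0.0001
```

Call:
step_arm:
  moves: [0.01,0,0.001,0,1,0.02,0,0.002,0,1,0.03,0,0.002,0,1,0.04,0,0.002,0,1,0.05,0,0.002,0,1]

```text
clock: 4.35
position: [0.5393, 0.0935, 0.0917]
ee_rot: [0.001, -0.003, 1.0, 0.0]
contact_force: [2.4, -0.5, 6.3]
width: -0.0001
```

Call:
step_arm:
  moves: [0.01,0,0,0,1,0.02,0,0,0,1,0.03,0,0,0,1,0.04,0,0,0,1,0.05,0,0,0,1]

```text
clock: 4.85
position: [0.512, 0.0932, 0.0901]
ee_rot: [-0.001, -0.003, 1.0, -0.0]
contact_force: [0.0, -0.3, 0.0]
width: 0.0003
```

Call:
step_arm:
  moves: [0,0,-0.01,0,1,0,0,-0.025,0,1,-0.05,0,-0.03,0,1,-0.1,0,-0.03,0,1,-0.1,0,-0.03,0,1]

```text
clock: 5.35
position: [0.5682, 0.0935, 0.1069]
ee_rot: [0.003, -0.003, 1.0, 0.0]
contact_force: [-0.3, 0.6, -0.4]
width: -0.0001
```

```bash
python3 - <<'E'
from h import *
s,d=snap('wrist','w5.png')
print(s['position'],s['contact_force'])
cv2.imwrite('pics/c5.png',cv2.resize(d['frame'][100:300,180:380],None,fx=2.5,fy=2.5,interpolation=cv2.INTER_CUBIC))
E
```

```text
[0.56819489 0.09346086 0.10688107] [-0.26972797  0.59066555 -0.36940116]
```

View pics/c5.png

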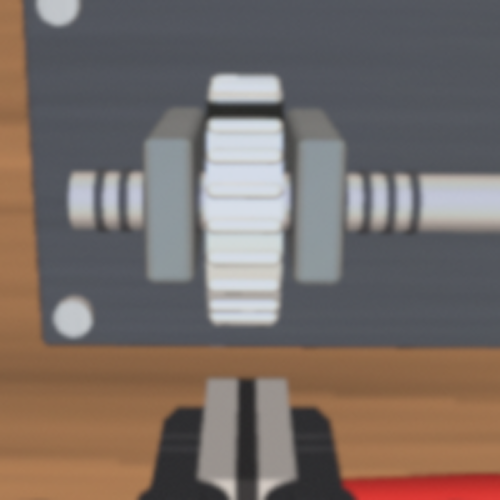

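The notch has moved towards the robot, to about (278,143) in the full picture, so the stroke drove the wheel the right way with about 6 N of press.

```bash
cat >> h.py <<'E'
AX=np.array([.5397,.0937,.052])
def notch(s,d,th):
    th=np.atleast_1d(th);r=.0255
    return proj(s,d,np.c_[AX[0]-r*np.sin(th),np.full(len(th),AX[1]),AX[2]+r*np.cos(th)])
def angles(tag,crop=True):
    "unroll the visible wheel rim: brightness per angle, dark minimum = notch"
    s,d=snap('wrist',tag+'.png'); th=np.radians(np.arange(-50,96,2.)); p=notch(s,d,th)
    g=cv2.cvtColor(d['frame'],cv2.COLOR_BGR2GRAY)
    v=sum(cv2.remap(g,(p[:,0]+o).astype(np.float32)[None],p[:,1].astype(np.float32)[None],1)[0].astype(float) for o in(-4,-2,0,2,4))/5
    print('pos',s['position'].round(4),'F',s['contact_force'].round(1),'t',s['clock'])
    print([(int(np.degrees(t).round()),int(b)) for t,b in zip(th,v) if b<150])
E
python3 -c "
from h import *
angles('w6')"
```

```text
pos [0.5655 0.0935 0.1063] F [-0.9  0.  -0.2] t 5.4
[(-50, 92), (-48, 100), (-46, 121), (-44, 149), (60, 102), (62, 55), (64, 43), (66, 43), (68, 52), (70, 78), (72, 117)]
```

Call:
step_arm:
  moves: [0,0,0.02,0,1,0,0,0.03,0,1,0.012,0,0.03,0,1,0.024,0,0.03,0,1,0.036,0,0.03,0,1]

```text
clock: 5.95
position: [0.5457, 0.0935, 0.0912]
ee_rot: [0.001, -0.004, 1.0, 0.0]
contact_force: [1.9, 0.2, 1.9]
width: 0.0
```

Call:
step_arm:
  moves: [0.016,0,0,0,1,0.032,0,0,0,1,0.048,0,0,0,1,0.064,0,0,0,1,0.064,0,-0.02,0,1]

```text
clock: 6.45
position: [0.5098, 0.0931, 0.0994]
ee_rot: [-0.004, -0.004, 1.0, -0.0]
contact_force: [-0.7, 0.3, 0.3]
width: 0.0003
```

Call:
step_arm:
  moves: [0,0,-0.01,0,1,-0.05,0,-0.01,0,1,-0.1,0,-0.01,0,1,-0.1,0,-0.01,0,1]

```text
clock: 6.85
position: [0.5682, 0.0935, 0.1067]
ee_rot: [0.003, -0.003, 1.0, 0.0]
contact_force: [-0.8, -0.0, 0.4]
width: 0.0002
```

```bash
python3 -c "
from h import *
angles('w7')"
```

```text
pos [0.5682 0.0935 0.1067] F [-0.8 -0.   0.4] t 6.85
[(-50, 93), (-48, 111), (-46, 137)]
```

Call:
step_arm:
  moves: [0,0,0.02,0,1,0,0,0.03,0,1,0.012,0,0.03,0,1,0.024,0,0.03,0,1,0.036,0,0.03,0,1]

```text
clock: 7.4
position: [0.5458, 0.0935, 0.0914]
ee_rot: [0.001, -0.004, 1.0, 0.0]
contact_force: [1.4, 0.2, 1.8]
width: 0.0
```

Call:
step_arm:
  moves: [0.016,0,0,0,1,0.032,0,0,0,1,0.048,0,0,0,1,0.064,0,0,0,1,0.064,0,-0.02,0,1]

```text
clock: 7.9
position: [0.5097, 0.0932, 0.0994]
ee_rot: [-0.004, -0.004, 1.0, -0.0]
contact_force: [0.3, 0.3, -0.6]
width: 0.0
```

Call:
step_arm:
  moves: [0,0,-0.01,0,1,-0.05,0,-0.01,0,1,-0.1,0,-0.01,0,1,-0.1,0,-0.01,0,1]

```text
clock: 8.3
position: [0.5682, 0.0935, 0.1067]
ee_rot: [0.003, -0.003, 1.0, 0.0]
contact_force: [-0.4, -0.1, -0.3]
width: -0.0001
```

```bash
python3 -c "
from h import *
angles('w8')"
```

```text
pos [0.5682 0.0935 0.1067] F [-0.4 -0.1 -0.3] t 8.3
[(-50, 92), (-48, 110), (-46, 135)]
```

Call:
step_arm:
  moves: [0,0,0.02,0,1,0,0,0.03,0,1,0.012,0,0.03,0,1,0.024,0,0.03,0,1,0.036,0,0.03,0,1]

```text
clock: 8.85
position: [0.5458, 0.0935, 0.0914]
ee_rot: [0.001, -0.003, 1.0, 0.0]
contact_force: [1.7, 0.3, 1.0]
width: 0.0
```

Call:
step_arm:
  moves: [0.016,0,0,0,1,0.032,0,0,0,1,0.048,0,0,0,1,0.064,0,0,0,1,0.064,0,-0.02,0,1]

```text
clock: 9.35
position: [0.5098, 0.0932, 0.0994]
ee_rot: [-0.004, -0.004, 1.0, -0.0]
contact_force: [0.2, -0.6, -0.7]
width: -0.0001
```

Call:
step_arm:
  moves: [0,0,-0.01,0,1,-0.05,0,-0.01,0,1,-0.1,0,-0.01,0,1,-0.1,0,-0.01,0,1]

```text
clock: 9.75
position: [0.5683, 0.0935, 0.1067]
ee_rot: [0.003, -0.003, 1.0, 0.0]
contact_force: [0.1, -0.4, 0.4]
width: 0.0001
```

```bash
python3 -c "
from h import *
angles('w9')"
```

```text
pos [0.5683 0.0935 0.1067] F [ 0.1 -0.4  0.4] t 9.75
[(-50, 95), (-48, 113), (-46, 140)]
```

Still turning, with the notch hidden as expected (about 260°). Continuing.

Call:
step_arm:
  moves: [0,0,0.02,0,1,0,0,0.03,0,1,0.012,0,0.03,0,1,0.024,0,0.03,0,1,0.036,0,0.03,0,1]

```text
clock: 10.3
position: [0.5458, 0.0935, 0.0914]
ee_rot: [0.001, -0.003, 1.0, 0.0]
contact_force: [1.4, -0.0, 0.7]
width: -0.0
```

Call:
step_arm:
  moves: [0.016,0,0,0,1,0.032,0,0,0,1,0.048,0,0,0,1,0.064,0,0,0,1,0.064,0,-0.02,0,1]

```text
clock: 10.8
position: [0.5097, 0.0932, 0.0994]
ee_rot: [-0.004, -0.004, 1.0, -0.0]
contact_force: [0.5, 0.5, 0.1]
width: 0.0003
```

Call:
step_arm:
  moves: [0,0,-0.01,0,1,-0.05,0,-0.01,0,1,-0.1,0,-0.01,0,1,-0.1,0,-0.01,0,1]

```text
clock: 11.2
position: [0.5682, 0.0935, 0.1067]
ee_rot: [0.003, -0.003, 1.0, 0.0]
contact_force: [-1.2, 0.8, 0.5]
width: -0.0
```

```bash
python3 -c "
from h import *
angles('w10')"
```

```text
pos [0.5682 0.0935 0.1067] F [-1.2  0.8  0.5] t 11.2
[(-50, 87), (-48, 103), (-46, 129)]
```

Call:
step_arm:
  moves: [0,0,0.02,0,1,0,0,0.03,0,1,0.012,0,0.03,0,1,0.024,0,0.03,0,1,0.036,0,0.03,0,1]

```text
clock: 11.75
position: [0.5458, 0.0935, 0.0913]
ee_rot: [0.001, -0.004, 1.0, 0.0]
contact_force: [2.3, 0.1, 0.8]
width: -0.0001
```

Call:
step_arm:
  moves: [0.016,0,0,0,1,0.032,0,0,0,1,0.048,0,0,0,1,0.064,0,0,0,1,0.064,0,-0.02,0,1]

```text
clock: 12.25
position: [0.5098, 0.0932, 0.0994]
ee_rot: [-0.004, -0.004, 1.0, -0.0]
contact_force: [-1.2, -0.2, -0.2]
width: 0.0002
```

Call:
step_arm:
  moves: [0,0,-0.01,0,1,-0.05,0,-0.01,0,1,-0.1,0,-0.01,0,1,-0.1,0,-0.01,0,1]

```text
clock: 12.65
position: [0.5682, 0.0935, 0.1067]
ee_rot: [0.003, -0.003, 1.0, 0.0]
contact_force: [-0.6, -1.1, 0.1]
width: -0.0002
```

```bash
python3 -c "
from h import *
angles('w11')
im=[cv2.resize(cv2.imread(f'pics/w{k}.png')[130:240,235:320],None,fx=3,fy=3,interpolation=cv2.INTER_CUBIC) for k in (10,11)]
cv2.imwrite('pics/c11.png',np.hstack(im))"
```

```text
pos [0.5682 0.0935 0.1067] F [-0.6 -1.1  0.1] t 12.65
[(-50, 93), (-48, 111), (-46, 136), (-8, 76), (-6, 44), (-4, 43), (-2, 44), (0, 77)]
```

View pics/c11.png

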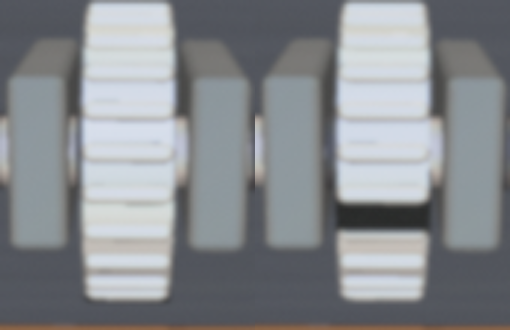

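The notch is back at the top (right crop, about (383,216)): one turn (about 356°) after 6 strokes, or about 60° per stroke. Six more to go.

Call:
step_arm:
  moves: [0,0,0.02,0,1,0,0,0.03,0,1,0.012,0,0.03,0,1,0.024,0,0.03,0,1,0.036,0,0.03,0,1]

```text
clock: 13.2
position: [0.5458, 0.0935, 0.0914]
ee_rot: [0.001, -0.003, 1.0, 0.0]
contact_force: [0.3, -0.4, 2.4]
width: 0.0
```

Call:
step_arm:
  moves: [0.016,0,0,0,1,0.032,0,0,0,1,0.048,0,0,0,1,0.064,0,0,0,1,0.064,0,-0.02,0,1]

```text
clock: 13.7
position: [0.5098, 0.0932, 0.0994]
ee_rot: [-0.004, -0.004, 1.0, -0.0]
contact_force: [0.3, -0.2, 0.7]
width: 0.0001
```

Call:
step_arm:
  moves: [0,0,-0.01,0,1,-0.05,0,-0.01,0,1,-0.1,0,-0.01,0,1,-0.1,0,-0.01,0,1]

```text
clock: 14.1
position: [0.5682, 0.0935, 0.1067]
ee_rot: [0.003, -0.003, 1.0, 0.0]
contact_force: [0.2, -0.1, 1.2]
width: 0.0001
```

```bash
python3 -c "
from h import *
angles('w12')"
```

```text
pos [0.5682 0.0935 0.1067] F [ 0.2 -0.1  1.2] t 14.1
[(-50, 93), (-48, 112), (-46, 138), (54, 94), (56, 48), (58, 43), (60, 44), (62, 56), (64, 94), (66, 146)]
```

Call:
step_arm:
  moves: [0,0,0.02,0,1,0,0,0.03,0,1,0.012,0,0.03,0,1,0.024,0,0.03,0,1,0.036,0,0.03,0,1]

```text
clock: 14.65
position: [0.5458, 0.0935, 0.0914]
ee_rot: [0.001, -0.004, 1.0, 0.0]
contact_force: [0.9, 1.0, 2.0]
width: 0.0
```

Call:
step_arm:
  moves: [0.016,0,0,0,1,0.032,0,0,0,1,0.048,0,0,0,1,0.064,0,0,0,1,0.064,0,-0.02,0,1]

```text
clock: 15.15
position: [0.5097, 0.0932, 0.0994]
ee_rot: [-0.004, -0.004, 1.0, -0.0]
contact_force: [-1.0, 0.3, -1.1]
width: -0.0003
```

Call:
step_arm:
  moves: [0,0,-0.01,0,1,-0.05,0,-0.01,0,1,-0.1,0,-0.01,0,1,-0.1,0,-0.01,0,1]

```text
clock: 15.55
position: [0.5683, 0.0935, 0.1067]
ee_rot: [0.003, -0.003, 1.0, 0.0]
contact_force: [0.3, -0.5, 0.1]
width: -0.0005
```

```bash
python3 -c "
from h import *
angles('w13')"
```

```text
pos [0.5683 0.0935 0.1067] F [ 0.3 -0.5  0.1] t 15.55
[(-50, 94), (-48, 110), (-46, 136)]
```

Call:
step_arm:
  moves: [0,0,0.02,0,1,0,0,0.03,0,1,0.012,0,0.03,0,1,0.024,0,0.03,0,1,0.036,0,0.03,0,1]

```text
clock: 16.1
position: [0.5458, 0.0935, 0.0913]
ee_rot: [0.001, -0.003, 1.0, 0.0]
contact_force: [1.3, 0.3, 1.2]
width: -0.0001
```

Call:
step_arm:
  moves: [0.016,0,0,0,1,0.032,0,0,0,1,0.048,0,0,0,1,0.064,0,0,0,1,0.064,0,-0.02,0,1]

```text
clock: 16.6
position: [0.5097, 0.0932, 0.0994]
ee_rot: [-0.004, -0.004, 1.0, -0.0]
contact_force: [-0.5, -0.6, -0.5]
width: -0.0003
```

Call:
step_arm:
  moves: [0,0,-0.01,0,1,-0.05,0,-0.01,0,1,-0.1,0,-0.01,0,1,-0.1,0,-0.01,0,1]

```text
clock: 17.0
position: [0.5682, 0.0934, 0.1067]
ee_rot: [0.003, -0.003, 1.0, 0.0]
contact_force: [-0.3, -1.0, 0.3]
width: -0.0005
```

```bash
python3 -c "
from h import *
angles('w14')"
```

```text
pos [0.5682 0.0934 0.1067] F [-0.3 -1.   0.3] t 17.0
[(-50, 92), (-48, 110), (-46, 135)]
```

About 540° now (9 strokes). Three more.

Call:
step_arm:
  moves: [0,0,0.02,0,1,0,0,0.03,0,1,0.012,0,0.03,0,1,0.024,0,0.03,0,1,0.036,0,0.03,0,1]

```text
clock: 17.55
position: [0.5458, 0.0935, 0.0914]
ee_rot: [0.001, -0.004, 1.0, 0.0]
contact_force: [1.7, 0.5, 1.5]
width: -0.0006
```

Call:
step_arm:
  moves: [0.016,0,0,0,1,0.032,0,0,0,1,0.048,0,0,0,1,0.064,0,0,0,1,0.064,0,-0.02,0,1]

```text
clock: 18.05
position: [0.5097, 0.0932, 0.0994]
ee_rot: [-0.004, -0.004, 1.0, -0.0]
contact_force: [-0.5, 0.7, -0.2]
width: -0.0002
```

Call:
step_arm:
  moves: [0,0,-0.01,0,1,-0.05,0,-0.01,0,1,-0.1,0,-0.01,0,1,-0.1,0,-0.01,0,1]

```text
clock: 18.45
position: [0.5682, 0.0935, 0.1067]
ee_rot: [0.003, -0.003, 1.0, 0.0]
contact_force: [-0.4, -0.6, -0.8]
width: 0.0002
```

Call:
step_arm:
  moves: [0,0,0.02,0,1,0,0,0.03,0,1,0.012,0,0.03,0,1,0.024,0,0.03,0,1,0.036,0,0.03,0,1]

```text
clock: 18.95
position: [0.5456, 0.0935, 0.0913]
ee_rot: [0.001, -0.003, 1.0, 0.0]
contact_force: [2.1, 0.0, 1.0]
width: -0.0
```

Call:
step_arm:
  moves: [0.016,0,0,0,1,0.032,0,0,0,1,0.048,0,0,0,1,0.064,0,0,0,1,0.064,0,-0.02,0,1]

```text
clock: 19.45
position: [0.5098, 0.0932, 0.0994]
ee_rot: [-0.004, -0.003, 1.0, -0.0]
contact_force: [-0.1, 0.7, 0.8]
width: -0.0002
```

Call:
step_arm:
  moves: [0,0,-0.01,0,1,-0.05,0,-0.01,0,1,-0.1,0,-0.01,0,1,-0.1,0,-0.01,0,1]

```text
clock: 19.85
position: [0.5683, 0.0935, 0.1067]
ee_rot: [0.003, -0.003, 1.0, 0.0]
contact_force: [-0.1, 0.7, -1.3]
width: 0.0003
```

```bash
python3 -c "
from h import *
angles('w15')"
```

```text
pos [0.5683 0.0935 0.1067] F [-0.1  0.7 -1.3] t 19.85
[(-50, 89), (-48, 106), (-46, 134)]
```

Call:
step_arm:
  moves: [0,0,0.02,0,1,0,0,0.03,0,1,0.012,0,0.03,0,1,0.024,0,0.03,0,1,0.036,0,0.03,0,1]

```text
clock: 20.4
position: [0.5458, 0.0935, 0.0914]
ee_rot: [0.001, -0.003, 1.0, 0.0]
contact_force: [1.3, 0.3, 1.4]
width: -0.0001
```

Call:
step_arm:
  moves: [0.016,0,0,0,1,0.032,0,0,0,1,0.048,0,0,0,1,0.064,0,0,0,1,0.064,0,-0.02,0,1]

```text
clock: 20.9
position: [0.5097, 0.0932, 0.0994]
ee_rot: [-0.004, -0.004, 1.0, -0.0]
contact_force: [-1.4, 0.1, 0.5]
width: -0.0001
```

Call:
step_arm:
  moves: [0,0,-0.01,0,1,-0.05,0,-0.01,0,1,-0.1,0,-0.01,0,1,-0.1,0,-0.01,0,1]

```text
clock: 21.3
position: [0.5682, 0.0935, 0.1067]
ee_rot: [0.003, -0.003, 1.0, 0.0]
contact_force: [-0.5, 0.0, -0.5]
width: -0.0001
```

```bash
python3 -c "
from h import *
angles('w16')"
```

```text
pos [0.5682 0.0935 0.1067] F [-0.5  0.  -0.5] t 21.3
[(-50, 94), (-48, 111), (-46, 137), (-8, 75), (-6, 44), (-4, 43), (-2, 43), (0, 72)]
```

The notch is at -4°, so the wheel has turned 716°, which is two turns. I'll rise to the height of the first wrist view and check the pad.

Call:
step_arm:
  moves: [0,0,-0.06,0,1,0,0,-0.13,0,1,0,0,-0.2,0,1,0,0,-0.21,0,1,0,0,-0.21,0,1]

```text
clock: 21.85
position: [0.5635, 0.0937, 0.2121]
ee_rot: [0.001, -0.004, 1.0, 0.0]
contact_force: [-0.3, 0.3, -1.1]
width: -0.0001
```

Call:
step_arm:
  moves: [0,0,0,0,1,0,0,0,0,1,0,0,0,0,1,0,0,0,0,1,0,0,0,0,1]

```text
clock: 22.35
position: [0.5635, 0.0936, 0.2102]
ee_rot: [-0.001, -0.003, 1.0, 0.0]
contact_force: [0.1, 0.6, -0.3]
width: 0.0001
```

```bash
python3 - <<'E'
from h import *
import pickle
s,d=snap('wrist','w17.png'); print(s['position'],s['qd'].round(3),s['contact_force'].round(1))
a,b=pickle.load(open('v.pkl','rb'))
_,e=snap('scene','scene2.png');_,t=snap('top','top2.png')
A=cv2.imread('pics/w3.png')[90:240,200:480];B=d['frame'][90:240,200:480]
df=lambda p,q:cv2.cvtColor(cv2.absdiff(p,q),cv2.COLOR_BGR2GRAY)
D=cv2.cvtColor(np.clip(df(b[1]['frame'],e['frame']).astype(int)*3,0,255).astype(np.uint8),cv2.COLOR_GRAY2BGR)
cv2.imwrite('pics/end.png',np.vstack([np.hstack([A,B]),D]))
E
```

```text
[0.56351252 0.09355184 0.21022082] [-0.001 -0.003 -0.004  0.001  0.001  0.001] [ 0.1  0.6 -0.3]
```

View pics/end.png

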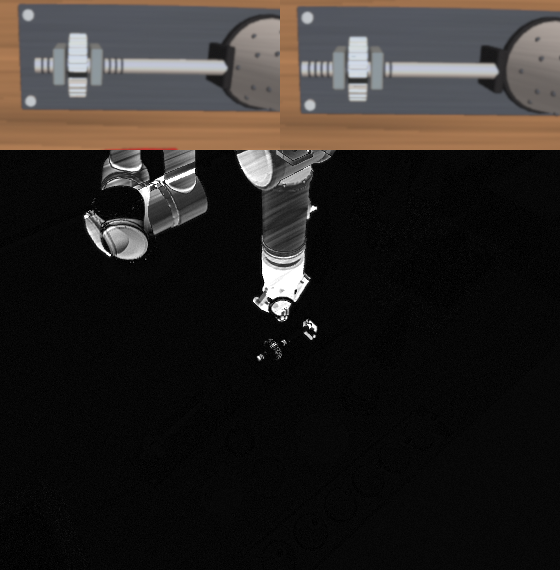

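Before/after crops: the pad has backed off the grater (a gap at about (502,65)), the spindle's free end has come out, and the notch is at the top. The scene difference shows only the arm and the tall clamp's spindle and pad changed. Handing in.

```bash
python3 -c "
from h import *
print(job.sign_off())"
```

```text
the job is handed in; nothing more can be done
None
```

I loosened the tall grater's clamp by two turns and handed the job in at about 22.5 s. It took 12 light strokes over the top of the wheel with the shut fingertips, each turning it about 60°, and nothing was gripped.

- **Turn:** the notch came back to the top after strokes 6 and 12, and last read about -4°. That makes the turn about 716°, or 12.5 rad.
- **Pad:** it has visibly backed off the grater, and the spindle's free end has come out. I did not measure the gap.
- **Press force:** the highest reading was about 6 N. I only had readings at the end of each move call, so brief peaks in between are not ruled out.
- **Rest of the bench:** comparing the scene camera's first and last pictures, only the arm and the tall clamp's own spindle and pad changed. The other clamp, both graters and the loose items showed no movement, apart from any part hidden behind the arm.
- **Disagreement:** the top camera put the wheel about 5 mm off the wrist camera's estimate (4 mm in x, 3 mm in y). I used the wrist camera's, and the strokes confirmed it.

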